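Find the full sample canister and purge it

TASK

One of the three identical coffee canisters on the wooden board is full: find out which by feeling their weight, stand it upright and wholly on the red check pad with the steel base, and let go, so that the pad sinks under it. Then push its orange pump knob down as far as it goes, keep it there for about a second and let it spring up. Leave the other two canisters standing on the board, press no knob of a canister that is off the pad, do not drop or tip any canister, and leave the glasses where they are.

Things in the scene. Friction and masses are not known exactly. Their poses are not given: they have to be found in the camera images.
- canister_a: one of three look-alike closed canisters: upright metal cylinder, 62 mm diameter, 140 mm tall with its black lid, white band, orange pump knob on top. Origin: centre of the underside; z up. Grip its body or knob. They weigh 0.14 to 0.52 kg, in any order along the board; the full one is at least 0.12 kg heavier than either other. The contents do not shift.
- canister_b: one of three look-alike closed canisters: upright metal cylinder, 62 mm diameter, 140 mm tall with its black lid, white band, orange pump knob on top. Origin: centre of the underside; z up. Grip its body or knob. They weigh 0.14 to 0.52 kg, in any order along the board; the full one is at least 0.12 kg heavier than either other. The contents do not shift.
- canister_c: one of three look-alike closed canisters: upright metal cylinder, 62 mm diameter, 140 mm tall with its black lid, white band, orange pump knob on top. Origin: centre of the underside; z up. Grip its body or knob. They weigh 0.14 to 0.52 kg, in any order along the board; the full one is at least 0.12 kg heavier than either other. The contents do not shift.
- knob_a (a point): centre of the flat top of canister_a's orange pump knob (32 mm diameter cap 9 mm thick on a 24 mm stem 19 mm tall); 28 mm above the lid, 168 mm above the canister's underside, when the knob is up; goes down with it.
- knob_b (a point): centre of the flat top of canister_b's orange pump knob (32 mm diameter cap 9 mm thick on a 24 mm stem 19 mm tall); 28 mm above the lid, 168 mm above the canister's underside, when the knob is up; goes down with it.
- knob_c (a point): centre of the flat top of canister_c's orange pump knob (32 mm diameter cap 9 mm thick on a 24 mm stem 19 mm tall); 28 mm above the lid, 168 mm above the canister's underside, when the knob is up; goes down with it.
- pump_a (a joint): pump knob of canister_a: how far it is pushed down into the lid, in m. 0 = up (sprung), 0.014 = its bottom stop. The spring resists with about 2.5 N at the start of the stroke and 8 N at the bottom, and lifts the knob again when let go.
- pump_b (a joint): pump knob of canister_b: how far it is pushed down into the lid, in m. 0 = up (sprung), 0.014 = its bottom stop. The spring resists with about 2.5 N at the start of the stroke and 8 N at the bottom, and lifts the knob again when let go.
- pump_c (a joint): pump knob of canister_c: how far it is pushed down into the lid, in m. 0 = up (sprung), 0.014 = its bottom stop. The spring resists with about 2.5 N at the start of the stroke and 8 N at the bottom, and lifts the knob again when let go.
- board: dark wooden board on which the three canisters stand in a row, 140 mm (its x) by 360 mm (its y), 15 mm thick, fixed. Origin: centre of its underside, on the counter; the canisters stand about 120 mm apart along its y. Their undersides start 15 mm above the counter.
- pad_top (a point): centre of the top of the red check pad: a round red pad, 110 mm in diameter, on a flat dark steel base 124 mm in diameter, empty, fixed to the counter. The top is 16 mm above the counter with the pad up, 12 mm with it down. Two plain red mats without a steel base stand near it, each with a glass.
- pad (a joint): how far the check pad has sunk, in m: 0 = up (sprung), 0.004 = down on its stop, where it is firm. It sinks only under more than about 4 N: the full canister (over 0.44 kg) let go on it takes it down; the others (under 0.33 kg) leave it up.
- glass_2: empty cupping glass, 84 mm across the rim, 65 mm tall, standing on a plain red mat (110 mm, 6 mm thick). Origin: centre of its underside.
- glass_3: empty cupping glass, 84 mm across the rim, 65 mm tall, standing on a plain red mat (110 mm, 6 mm thick). Origin: centre of its underside.

How it is judged:
By the outcome, as a careful person would: the job done as asked, in the order asked, and still so for the second after the job is handed in, with the robot touching nothing.
It also fails if it takes over 72 s, if anything falls off the work surface, if the arm or the gripper's body presses on something with over 40 N, if the wrist force passes 120 N, or if a joint passes its speed limit or range.

ROBOT

A 6-joint arm with a two-finger parallel gripper is mounted at the origin on the work surface. World frame = base frame: x ahead of the robot, y to its left, z up, the work surface at z = 0. Lengths are in mm, angles in degrees, forces in N, time in s.
With the tool pointing down it reaches from about 325 to 875 mm from the base axis. Payload 4.4 kg.
Tool frame: the origin (TCP) lies at the very end of the fingers, on their centre line; the grasp point (between the pads) lies 19 mm behind it (bot.hold_point_z is the distance from the TCP to the grasp point, in mm); z points along the fingers, y is the line along which they close (so a half turn about z gives the same grasp; the last joint's range is limited). The gripper opens to 85 mm and grips with 20 to 120 N. Pads are 22 mm wide; open, the fingers measure 114 mm over their backs; the gripper's body (76 mm by 85 mm) begins 54 mm behind the grasp point. The pads swing forward as they close: fully open they stand 13 mm farther back than shut.
Start: joints at [56.809, 11.837, 88.321, -0, 79.842, -8.623], TCP at [239.083, 522.94, 207.582] pointing down, gripper open.
Joint ranges: [-156.59, 156.59], [-49.26, 127.26], [12.9, 141.05], [-63.56, 243.56], [4.71, 150.69], [-161.64, 161.64]. Speed limits (degrees/s): [159.86, 159.86, 180, 180, 180, 180].

INTERFACE

Orientations are given as a 3x3 rotation matrix whose columns are the frame's x, y, z axes.
In Python, from workcell import bot, planner, eyes, job gives the robot as it stands. Calls block until the motion is done:
- bot.move_to(position, orientation): joint-space move of the TCP to a pose.
- bot.line_to(position, rot=None, vel=150): straight line of the TCP; rot=None keeps the orientation; vel is the mean speed in mm/s.
- bot.move_j(angles): joint-space move.
- bot.release() and bot.grasp(force=None): open the fingers fully, or close them until they stop; force is the grip in N (None keeps the last).
- bot.dwell(seconds).
- planner.inverse_kinematics(position, orientation): joint angles nearest the present ones, or None.
- bot.get_state(): the state.
- eyes.get_image(name): name is "side" or "top"; returns a dict with "frame" (480x640x3 uint8, red, green, blue), "range_z" (480x640 float32, mm along the optical axis (not along the pixel's ray), 0 where there is no reading), "fx", "fy", "cx", "cy" (pixels), "world_to_cam" (4x4, takes a point from world to camera coordinates). Camera axes: x right, y up, looking along -z (the intrinsics and any distortion apply to the point x, -y, -z); pixel columns grow to the right and rows downward; lengths in mm; the calibration is good to about 2 mm. A picture is of the moment at which its call begins.
A pose or a line that the arm cannot do raises bot.MotionError and nothing moves.
- job.sign_off(): hands the job in; it is judged then, once.
The state is a dict: "time_s": time; "joints": joint angles; "qd": joint speeds; "tau": joint torques, N m; "ee_pos": TCP position; "eef_rot": TCP orientation; "contact_force": force on the tool from outside, world axes, zero at the start; "moment": the same for the moment, N m; "finger_gap": opening from 0.0 (shut) to 1.0 (fully open); "finger_force": force on a finger pad.
Only numpy, scipy, OpenCV 4.12 (cv2) and the standard library are available. Lean on these libraries where they do the work, as an engineer would, in place of code of your own. Each camera call takes 0.05 s, during which the arm holds its last target. There are 200 camera calls.

## Working session

There is one attempt and no reset: what is moved stays moved. The work goes in short steps, each a Python script; the robot and the scene stay as the last script left them, time stands still between calls to the robot, and variables do not carry over. Pictures are saved under pics/ and viewed, at most 10 in all, crops included, and the job is handed in when it is done.

```bash
mkdir -p pics; ls; python3 - <<'E'
from workcell import bot, planner, eyes, job
import cv2,numpy as np
for n in ("top","side"):
    d=eyes.get_image(n); cv2.imwrite(f"pics/{n}0.png",d["frame"][:,:,::-1])
    np.savez(f"{n}0.npz",**d)
    print(n,{k:d[k] for k in("fx","fy","cx","cy")},[k for k in d], np.round(d["world_to_cam"],3).tolist())
print(bot.get_state())
E
```

```text
pics
top {'fx': 461.39549376678207, 'fy': 461.39549376678207, 'cx': 323.80997839231327, 'cy': 243.0134920386357} ['frame', 'range_z', 'fx', 'fy', 'cx', 'cy', 'world_to_cam'] [[0.133, -0.991, -0.006, -42.361], [0.969, 0.128, 0.213, -569.582], [-0.21, -0.035, 0.977, -1050.717], [0.0, 0.0, 0.0, 1.0]]
side {'fx': 474.49056564397466, 'fy': 474.49056564397466, 'cx': 319.08283737807545, 'cy': 246.01424391910354} ['frame', 'range_z', 'fx', 'fy', 'cx', 'cy', 'world_to_cam'] [[0.907, -0.42, -0.01, -487.523], [0.21, 0.433, 0.877, -240.43], [-0.364, -0.798, 0.481, -919.929], [0.0, 0.0, 0.0, 1.0]]
{'time_s': 0.1, 'joints': array([ 5.68091626e+01,  1.18809146e+01,  8.83969569e+01, -4.32034065e-04,
        7.98443205e+01, -8.62372096e+00]), 'qd': array([ 0.03622824, -0.11234884, -0.26006601,  0.0487468 , -0.05865993,
       -0.08156373]), 'tau': array([-7.97363409e-04, -3.84099770e+01, -2.92546159e+01, -2.19083740e-04,
        4.96055349e-03,  1.03169594e-05]), 'ee_pos': array([238.66525588, 522.30468776, 206.52377966]), 'eef_rot': array([[-9.09475248e-01,  4.15756448e-01, -1.16126393e-03],
       [ 4.15757953e-01,  9.09473543e-01, -1.78877524e-03],
       [ 3.12443979e-04, -2.10965152e-03, -9.99997726e-01]]), 'contact_force': array([-0.43596837, -0.16235108, -0.69115591]), 'moment': array([-0.0138918 , -0.02196252,  0.08846447]), 'finger_force': 0.0, 'finger_gap': 1.000742758029054}
```

View pics/top0.png

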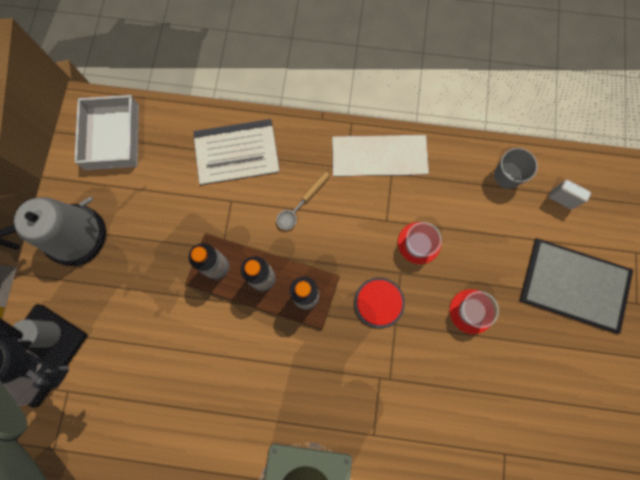

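View pics/side0.png

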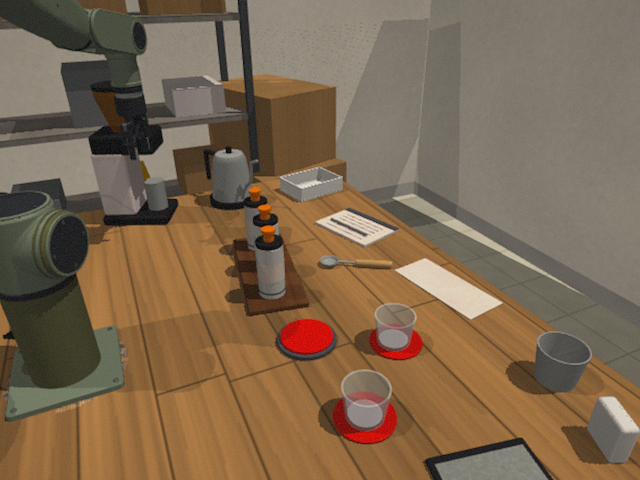

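The top view shows three orange knobs at about (202,256), (256,268) and (303,290). The based pad is at (380,303), and the glasses are at (420,240) and (475,310). Next I'll localise them.

```bash
cat > h.py <<'E'
import numpy as np, cv2
def rays(d,uv):
    uv=np.atleast_2d(np.array(uv,float)); M=np.array(d["world_to_cam"]);R=M[:3,:3];t=M[:3,3]
    c=np.c_[(uv[:,0]-d["cx"])/d["fx"],-(uv[:,1]-d["cy"])/d["fy"],-np.ones(len(uv))]
    return -R.T@t, c@R
def onplane(d,uv,z):
    o,r=rays(d,uv); return o+r*((z-o[2])/r[:,2])[:,None]
def blobs(d,kind,amin=60):
    hsv=cv2.cvtColor(d["frame"],cv2.COLOR_RGB2HSV)
    m=cv2.inRange(hsv,(7,200,150),(18,255,255)) if kind=="orange" else cv2.inRange(hsv,(0,200,120),(4,255,255))|cv2.inRange(hsv,(176,200,120),(180,255,255))
    n,l,s,c=cv2.connectedComponentsWithStats(m)
    return [(np.argwhere(l==i)[:,::-1],s[i],c[i]) for i in range(1,n) if s[i,4]>=amin]
def depthpts(d,px):
    o,r=rays(d,px); z=d["range_z"][px[:,1],px[:,0]]
    return (o+r*z[:,None])[z>0]
E
python3 - <<'E'
from h import *
for n in("top","side"):
    d=dict(np.load(n+"0.npz"))
    for k,z in(("orange",183),("red",16)):
        for px,s,c in blobs(d,k):
            P=depthpts(d,px); 
            print(n,k,s,c.round(1),"plane",onplane(d,c,z)[0].round(1),"depth z pct",np.percentile(P[:,2],[5,50,95]).round(1) if len(P) else None)
            if k=="orange":
                T=P[P[:,2]>np.percentile(P[:,2],95)-7]; print("   top pts",len(T),((T.min(0)+T.max(0))/2).round(1),np.ptp(T,axis=0).round(1))
E
```

```text
top orange [192 247  14  14 160] [198.4 253.6] plane [485.8 291.  183. ] depth z pct [178.7 182.2 185.3]
   top pts 154 [485.6 291.6 182.4] [28.  29.8  8.1]
top orange [245 260  15  15 170] [252.  267.2] plane [472.1 172.7 183. ] depth z pct [166.6 182.2 185.2]
   top pts 160 [471.6 173.  182.2] [29.1 29.7  7.9]
top orange [296 281  14  15 168] [302.6 288.4] plane [441.6  60.1 183. ] depth z pct [178.7 182.4 184.9]
   top pts 163 [441.7  60.2 182.2] [28.8 28.7  8.4]
top red [398 225  38  38 264] [410. 249.] plane [ 593.1 -180.8   16. ] depth z pct [1.6 5.1 8.7]
top red [ 358  281   43   43 1449] [379.1 302.4] plane [ 450.7 -118.5   16. ] depth z pct [11.8 15.4 18.9]
top red [450 290  36  43 408] [461.1 313.1] plane [ 451.2 -318.4   16. ] depth z pct [1.4 5.1 8.1]
side orange [258 205  13   6  64] [264.4 207.4] plane [473.1 170.  183. ] depth z pct [145.3 182.1 183.6]
   top pts 56 [472.5 171.4 182.3] [28.3 29.   4.8]
side orange [261 226  14   7  78] [267.6 228.9] plane [441.6  57.3 183. ] depth z pct [180.7 182.3 183.7]
   top pts 75 [442.   59.4 182.3] [29.  30.8  3.5]
side red [ 280  319   53   35 1430] [306.4 335.9] plane [ 451.3 -123.9   16. ] depth z pct [13.7 15.7 17.6]
side red [370 330  53  29 569] [400.1 347.7] plane [ 605.  -237.3   16. ] depth z pct [3.8 5.8 7.6]
side red [333 400  64  43 925] [369.1 427.3] plane [ 451.7 -379.3   16. ] depth z pct [4.1 6.  7.9]
```

```bash
python3 - <<'E'
from h import *
d=dict(np.load("side0.npz"))
cv2.imwrite("pics/crop0.png",cv2.resize(d["frame"][175:315,215:325,::-1],None,fx=4,fy=4,interpolation=cv2.INTER_CUBIC))
from workcell import planner,bot
print(bot.hold_point_z)
def R(az,tilt): # tool z: az heading, tilt degrees below horizontal ; y horizontal
    a,t=np.radians([az,tilt]); z=np.array([np.cos(a)*np.cos(t),np.sin(a)*np.cos(t),-np.sin(t)])
    y=np.array([-np.sin(a),np.cos(a),0]); return np.c_[np.cross(y,z),y,z]
for p in([442,60],[472,172],[486,291],[451,-121]):
    for tilt in(10,25,90):
        for s in (1,-1):
          for da in(0,-40,40):
            r=R(np.degrees(np.arctan2(p[1],p[0]))+da,tilt); r=r*[s,s,1]
            q=planner.inverse_kinematics(np.array([*p,110 if tilt<90 else 122])+(19*r[:,2] if tilt<90 else 0),r)
            print(p,tilt,s,da,None if q is None else np.round(q))
E
```

```text
18.700000000000003
[442, 60] 10 1 0 None
[442, 60] 10 1 -40 None
[442, 60] 10 1 40 [-55.  31. 134.  76.  84. 105.]
[442, 60] 10 -1 0 None
[442, 60] 10 -1 -40 None
[442, 60] 10 -1 40 [-55.  31. 134.  76.  84. -75.]
[442, 60] 25 1 0 None
[442, 60] 25 1 -40 None
[442, 60] 25 1 40 [-49.  14. 136.  71.  72. 122.]
[442, 60] 25 -1 0 None
[442, 60] 25 -1 -40 None
[442, 60] 25 -1 40 [-49.  14. 136.  71.  72. -58.]
[442, 60] 90 1 0 [  -3.    1.  111.   -0.   68. -101.]
[442, 60] 90 1 -40 [ -3.   1. 111.  -0.  68. -61.]
[442, 60] 90 1 40 [  -3.    1.  111.    0.   68. -141.]
[442, 60] 90 -1 0 [ -3.   1. 111.  -0.  68.  79.]
[442, 60] 90 -1 -40 [ -3.   1. 111.  -0.  68. 119.]
[442, 60] 90 -1 40 [ -3.   1. 111.   0.  68.  39.]
[472, 172] 10 1 0 None
[472, 172] 10 1 -40 None
[472, 172] 10 1 40 [-33.  32. 129.  84.  82. 110.]
[472, 172] 10 -1 0 None
[472, 172] 10 -1 -40 None
[472, 172] 10 -1 40 [-33.  32. 129.  84.  82. -70.]
[472, 172] 25 1 0 None
[472, 172] 25 1 -40 None
[472, 172] 25 1 40 [-29.  17. 130.  77.  68. 125.]
[472, 172] 25 -1 0 None
[472, 172] 25 -1 -40 None
[472, 172] 25 -1 40 [-29. 
[... 1200 characters left out ...]
 -40 None
[451, -121] 10 1 40 [-74.  31. 132.  79.  83. 107.]
[451, -121] 10 -1 0 None
[451, -121] 10 -1 -40 None
[451, -121] 10 -1 40 [-74.  31. 132.  79.  83. -73.]
[451, -121] 25 1 0 None
[451, -121] 25 1 -40 None
[451, -121] 25 1 40 [-69.  15. 134.  74.  71. 123.]
[451, -121] 25 -1 0 None
[451, -121] 25 -1 -40 None
[451, -121] 25 -1 40 [-69.  15. 134.  74.  71. -57.]
[451, -121] 90 1 0 [ -26.    4.  108.   -0.   68. -101.]
[451, -121] 90 1 -40 [-26.   4. 108.  -0.  68. -61.]
[451, -121] 90 1 40 [ -26.    4.  108.    0.   68. -141.]
[451, -121] 90 -1 0 [-26.   4. 108.  -0.  68.  79.]
[451, -121] 90 -1 -40 [-26.   4. 108.  -0.  68. 119.]
[451, -121] 90 -1 40 [-26.   4. 108.   0.  68.  39.]
```

View pics/crop0.png

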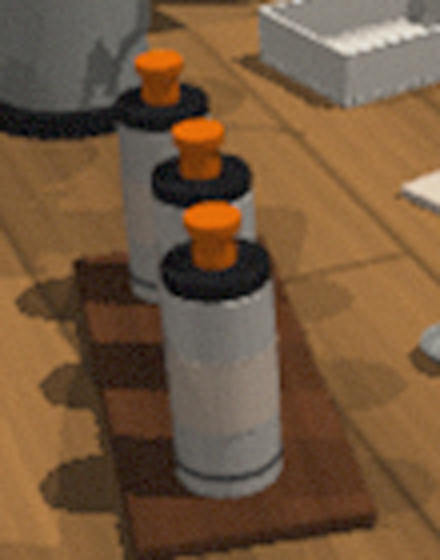

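The side crop shows a lid flush with the body and the knob standing clear. I'll use a top-down grip with the pads low on the lid and upper body, and the gripper body about 9 mm above the knob. First I'll weigh the nearest canister.

```bash
cat >> h.py <<'E'
from workcell import bot
RD=np.array([[0,1,0],[1,0,0],[0,0,-1.]])
POS={"c":(441.7,60),"b":(472,172.3),"a":(485.7,291.3)}
def fz(n=12):
    v=[]
    for _ in range(n): bot.dwell(.05); v.append(bot.get_state()["contact_force"])
    return np.mean(v,0).round(2),np.std(v,0).round(2)
def st(t=""):
    s=bot.get_state(); print(t,round(s["time_s"],2),s["ee_pos"].round(1),"F",s["contact_force"].round(1),"gap",round(s["finger_gap"],3),"ff",round(s["finger_force"],1))
def weigh(p,zg=120):
    bot.move_to([*p,230],RD); bot.line_to([*p,zg],vel=120); bot.dwell(.2); st("down"); f0=fz()
    bot.grasp(40); st("gripped")
    bot.line_to([*p,zg+20],vel=80); bot.dwell(.4); f1=fz(); st("lifted"); print(f0,f1,"kg",(f0[0][2]-f1[0][2])/9.81)
    return (f0[0][2]-f1[0][2])/9.81
def putback(p,zg=120):
    bot.line_to([*p,zg+1],vel=50); bot.dwell(.2); st("back")
    bot.release(); st("open"); bot.line_to([*p,215],vel=200)
E
python3 - <<'E'
from h import *
print(planner if 0 else "", weigh(POS["c"]))
E
```

```text
down 3.2 [442.4  60.  120.8] F [-0.5 -1.6  0.1] gap 1.0 ff 0.0
gripped 4.16 [442.1  60.  120.6] F [-0.1  0.3  3.9] gap 0.701 ff 42.6
lifted 5.56 [441.7  60.  140. ] F [-0.6 -0.2 -4.9] gap 0.696 ff 44.3
(array([-0.  ,  0.22, -0.07]), array([0.34, 0.52, 0.33])) (array([-0.15,  0.22, -4.53]), array([0.54, 0.33, 0.28])) kg 0.45463812436289497
 0.45463812436289497
```

0.455 kg is in the full range (>0.44), clear of the others (<0.33). I'll carry it to the pad and check by camera before lowering; whether the pad sinks will confirm the weight.

```bash
python3 - <<'E'
from h import *
from workcell import eyes
bot.line_to([441.7,60,180],vel=150); print("again",fz(15)[0])
bot.line_to([451,-121,180],vel=150); bot.line_to([451,-121,130],vel=80); bot.dwell(.3); st("above pad")
d=eyes.get_image("side"); cv2.imwrite("pics/side1.png",d["frame"][200:440,160:480,::-1].repeat(2,0).repeat(2,1)[:, :])
E
```

```text
again [-0.01  0.02 -4.41]
above pad 9.16 [ 451.4 -121.2  130.5] F [ 0.  -0.3 -4.6] gap 0.699 ff 44.5
```

View pics/side1.png

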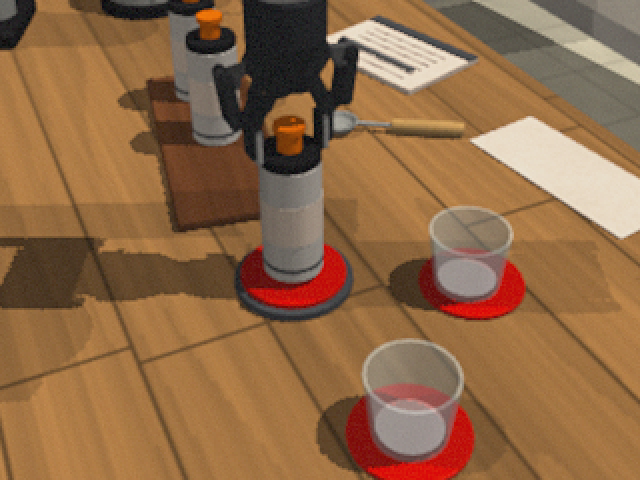

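The canister hangs upright over the based pad (pad at crop (293,275), canister foot at (293,268)). The other two are still standing. I'll lower until contact, then release.

```bash
python3 - <<'E'
from h import *
from workcell import eyes
p=(451,-121); z=124.
bot.line_to([*p,z],vel=40)
while z>116:
    bot.dwell(.15); f=fz(3)[0][2]; print(z,f)
    if f>-2.2: break
    z-=1; bot.line_to([*p,z],vel=20)
st("touch"); bot.release(); bot.dwell(.2); st("open"); bot.line_to([*p,225],vel=200); bot.dwell(.2)
for n in("top","side"):
    d=eyes.get_image(n); np.savez(n+"2.npz",**d)
    for px,s,c in blobs(d,"orange"):
        P=depthpts(d,px);T=P[P[:,2]>np.percentile(P[:,2],95)-7]; print(n,"knob",((T.min(0)+T.max(0))/2).round(1),np.median(P[:,2]).round(1),onplane(d,c,180)[0].round(1))
    for px,s,c in blobs(d,"red"):
        P=depthpts(d,px); print(n,"red",c.round(),np.median(P[:,2]).round(1))
    cv2.imwrite(f"pics/{n}2.png",d["frame"][200:360,220:420,::-1].repeat(3,0).repeat(3,1))
st()
E
```

```text
124.0 -4.24
123.0 -4.37
122.0 -5.3
121.0 -1.33
touch 11.46 [ 451.3 -121.1  121.2] F [-0.4 -0.2 -1.6] gap 0.694 ff 44.9
open 12.04 [ 451. -121.  121.] F [-0.5  0.3  0.3] gap 0.995 ff 0.0
top knob [486.  291.2 182.4] 182.1 [486.2 291.9 180. ]
top knob [471.6 173.1 182.3] 182.1 [472.5 173.2 180. ]
top red [468. 328.] 5.3
side knob [ 452.4 -121.   178.9] 179.5 [ 452.4 -123.1  180. ]
side red [314. 343.] 11.9
side red [405. 349.] 5.7
side red [365. 426.] 6.1
 13.01 [ 450.2 -120.7  223.6] F [ 0.1 -0.  -0.3] gap 1.002 ff 0.0
```

View pics/side2.png

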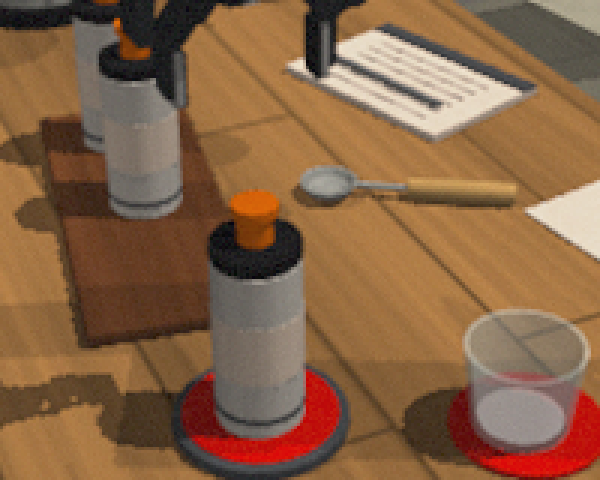

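The pad top is now at 11.9 mm, so it has sunk, and the knob top is at 180 as expected. The canister stands well inside the pad. Now I'll press the knob with closed fingers.

```bash
python3 - <<'E'
from h import *
from workcell import eyes
p=(451.5,-121)
bot.grasp(20); bot.line_to([*p,188],vel=100); bot.dwell(.2); b=fz(5)[0][2]; st("above")
z=169.; bot.line_to([*p,z],vel=40)
while z>161:
    bot.dwell(.1); f=fz(3)[0][2]-b; print(z,round(f,1),bot.get_state()["ee_pos"][2].round(1))
    if f>15: break
    z-=1; bot.line_to([*p,z],vel=25)
bot.dwell(1.1); st("held")
bot.line_to([*p,190],vel=60); bot.line_to([*p,260],vel=200); bot.line_to([400,60,330],vel=250); bot.dwell(.3); st("clear")
for n in("top","side"):
    d=eyes.get_image(n)
    for px,s,c in blobs(d,"orange"):
        P=depthpts(d,px);T=P[P[:,2]>np.percentile(P[:,2],95)-7]; print(n,"knob",((T.min(0)+T.max(0))/2).round(1),np.median(P[:,2]).round(1))
    for px,s,c in blobs(d,"red"): print(n,"red",c.round(),np.median(depthpts(d,px)[:,2]).round(1))
    cv2.imwrite(f"pics/{n}3.png",d["frame"][:,:,::-1])
E
```

```text
above 14.74 [ 451.7 -121.1  188.3] F [ 0.1 -0.1 -0.1] gap 0.0 ff 0.0
169.0 -0.0 169.3
168.0 -0.4 168.0
167.0 0.3 167.0
166.0 0.2 166.0
165.0 -0.6 165.0
164.0 0.5 164.0
163.0 -0.3 163.0
162.0 -0.0 162.0
held 20.47 [ 451.5 -121.   161. ] F [-0.1 -0.7 -0.3] gap 0.002 ff 0.0
clear 22.85 [400.   59.3 329.5] F [ 0.  -0.7  0.3] gap -0.0 ff 0.0
top knob [485.9 291.1 182.4] 182.1
top knob [ 451.2 -120.2  180.8] 179.3
top red [410. 249.] 5.1
top red [367. 293.] 11.3
top red [461. 313.] 5.5
top red [390. 316.] 10.9
side knob [472.5 171.7 181.6] 182.0
side knob [ 452.6 -122.1  179.2] 179.4
side red [314. 343.] 11.6
side red [399. 348.] 5.9
side red [365. 426.] 6.0
```

View pics/side3.png

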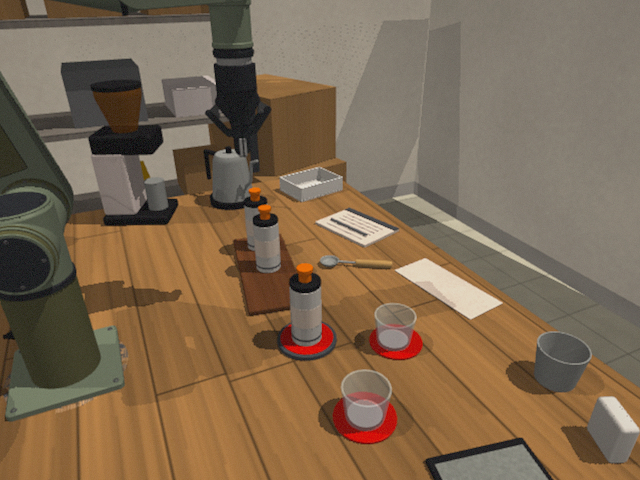

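The press met no force even with the TCP at 161, so the fingers never reached the knob. They seem to end above the nominal TCP. I'll measure the real fingertip with the camera just above the knob.

```bash
python3 - <<'E'
from h import *
from workcell import eyes
p=(451.5,-121)
bot.line_to([*p,230],vel=250); bot.line_to([*p,175],vel=150); bot.dwell(.3); st()
d=eyes.get_image("side"); np.savez("side4.npz",**d)
M=d["world_to_cam"]; 
def proj(P): c=M[:3,:3]@P+M[:3,3]; return d["cx"]-d["fx"]*c[0]/c[2], d["cy"]+d["fy"]*c[1]/c[2]
for z in(175,180,195,210): print(z,np.round(proj(np.array([*p,z])),1))
cv2.imwrite("pics/side4.png",d["frame"][180:340,230:390,::-1].repeat(4,0).repeat(4,1)[:600])
o,r=rays(d,np.array([[u,v] for v in range(480) for u in range(640)])); P=(o+r*d["range_z"].reshape(-1,1))
s=(abs(P[:,0]-p[0])<40)&(abs(P[:,1]-p[1])<15)&(P[:,2]>150)&(P[:,2]<260)
for z in range(150,262,4):
    q=P[s&(abs(P[:,2]-z)<=2)]
    if len(q): print(z,len(q),q[:,:2].min(0).round(),q[:,:2].max(0).round())
E
```

```text
24.77 [ 452.2 -121.3  176.1] F [-0.2 -0.2  0.1] gap -0.001 ff 0.0
175 [304.  269.5]
180 [304.  267.2]
195 [303.8 260.4]
210 [303.6 253.5]
150 109 [ 422. -136.] [ 483. -106.]
154 75 [ 422. -135.] [ 480. -106.]
158 20 [ 441. -134.] [ 463. -120.]
162 24 [ 441. -135.] [ 463. -120.]
166 23 [ 440. -135.] [ 464. -122.]
170 7 [ 439. -134.] [ 454. -126.]
174 19 [ 437. -136.] [ 467. -119.]
178 81 [ 437. -136.] [ 468. -109.]
182 42 [ 437. -135.] [ 467. -108.]
198 1 [ 453. -129.] [ 453. -129.]
202 10 [ 446. -132.] [ 458. -124.]
206 19 [ 441. -134.] [ 464. -113.]
210 27 [ 440. -134.] [ 466. -117.]
214 27 [ 439. -135.] [ 467. -118.]
218 32 [ 439. -135.] [ 466. -118.]
222 31 [ 439. -135.] [ 466. -119.]
226 32 [ 439. -134.] [ 465. -117.]
230 31 [ 440. -134.] [ 466. -113.]
234 27 [ 439. -135.] [ 467. -118.]
238 26 [ 438. -135.] [ 464. -126.]
242 36 [ 434. -136.] [ 474. -125.]
246 52 [ 422. -136.] [ 485. -126.]
250 71 [ 420. -136.] [ 487. -111.]
254 113 [ 418. -136.] [ 491. -108.]
258 79 [ 414. -135.] [ 491. -111.]
```

View pics/side4.png

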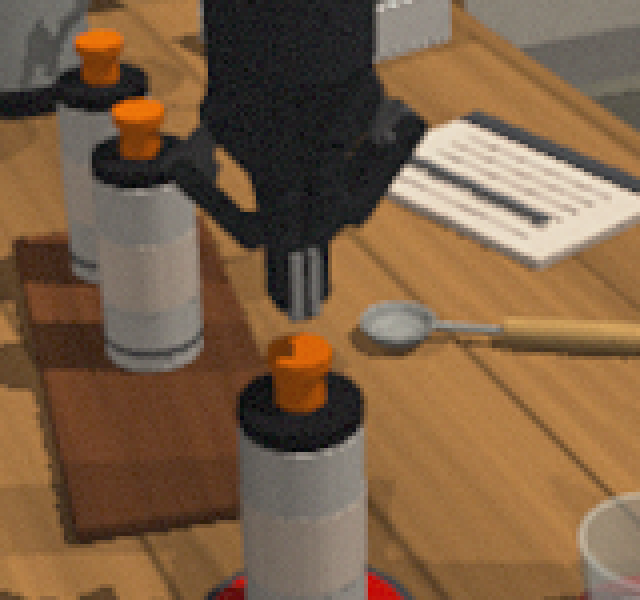

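The picture shows the closed fingertips hovering above the knob (tip at crop (300,318), knob top at (302,345)). The real tip is about 25 mm above the reported TCP. I expect contact near TCP 155 and the bottom stop near 141.

```bash
python3 - <<'E'
from h import *
from workcell import eyes
p=(451.5,-121)
b=fz(5)[0][2]
z=160.; bot.line_to([*p,z],vel=80)
while z>134:
    bot.dwell(.05); f=fz(3)[0][2]-b; print(z,round(f,1),bot.get_state()["ee_pos"][2].round(1))
    if f>14: break
    z-=1; bot.line_to([*p,z],vel=25)
bot.dwell(.8); st("held"); d=eyes.get_image("side"); print([np.percentile(depthpts(d,px)[:,2],90).round(1) for px,s,c in blobs(d,"orange",30)])
bot.line_to([*p,190],vel=60); bot.line_to([*p,260],vel=200); bot.line_to([400,60,330],vel=250); bot.dwell(.3); st("clear")
for n in("top","side"):
    d=eyes.get_image(n)
    for px,s,c in blobs(d,"orange"):
        P=depthpts(d,px);T=P[P[:,2]>np.percentile(P[:,2],95)-7]; print(n,"knob",((T.min(0)+T.max(0))/2).round(1),np.median(P[:,2]).round(1))
    for px,s,c in blobs(d,"red"): print(n,"red",c.round(),np.median(depthpts(d,px)[:,2]).round(1))
    cv2.imwrite(f"pics/{n}5.png",d["frame"][:,:,::-1])
E
```

```text
160.0 0.3 160.4
159.0 -0.2 159.1
158.0 0.0 158.0
157.0 -0.2 157.0
156.0 3.2 156.3
155.0 3.3 155.1
154.0 2.7 154.1
153.0 3.4 153.0
152.0 3.8 152.0
151.0 4.7 151.1
150.0 4.4 150.0
149.0 5.1 149.1
148.0 5.8 148.1
147.0 5.8 147.2
146.0 5.5 146.3
145.0 6.5 145.4
144.0 6.7 144.4
143.0 7.4 143.5
142.0 7.6 142.6
141.0 10.3 142.3
140.0 14.7 142.2
held 35.4 [ 452.4 -121.4  142.2] F [-1.8  0.5 14.4] gap -0.001 ff 7.3
[np.float64(182.6), np.float64(183.4), np.float64(167.4)]
clear 38.18 [400.   59.3 329.5] F [-0.7 -0.4 -1. ] gap 0.001 ff 0.0
top knob [485.5 291.4 182.4] 182.1
top knob [ 451.1 -120.4  179.4] 179.1
top red [410. 249.] 5.2
top red [367. 293.] 11.4
top red [461. 313.] 5.4
top red [390. 316.] 11.0
side knob [472.5 170.3 181.8] 182.0
side knob [ 452.6 -122.2  178.9] 179.5
side red [314. 343.] 11.8
side red [399. 348.] 5.8
side red [366. 426.] 6.0
```

View pics/side5.png

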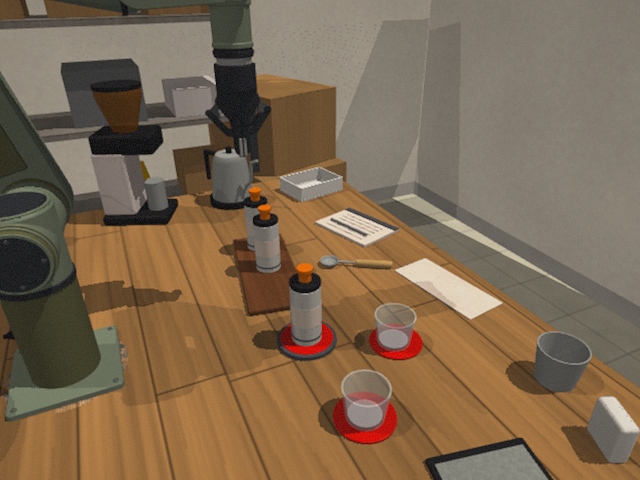

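The stroke was 14 mm, down to a hard stop, held for about a second (0.8 s plus the final steps). The knob sprang back to 180 and the pad is still down. The picture shows all three canisters upright, the glasses untouched and the arm clear.

```bash
python3 -c "
from workcell import job
print(job.sign_off())"
```

```text
the job is handed in; nothing more can be done
None
```

The full canister (about 0.45 kg, the only one I weighed) stands on the sunken check pad, its knob was pushed to the stop for about a second and sprang back up, the other two canisters and the glasses were left alone, and the job is handed in.

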